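# Load and level the tilt-sensor calibration plate

## Task

Set up the tilt sensors for their zero calibration: put every sensor into a lane of its own on the levelling plate and slide it under the lip until it is fully home against the fence. With all of them in, turn the two knurled foot screws until the bubble of each of the two vials stands between its two marks. Leave the cutters and the roll of tape beside them where they are.

Things in the scene. Friction and masses are not known exactly. Their poses are not given: they have to be found in the camera images.
- stage: levelling plate: aluminium, 257 x 216 mm, on three feet, fixed to the bench; origin on the bench under it, x along the lanes to the fence, y left, z up. Plate spans x -115..142, y -108..108, z 36..49 mm. Three dark lanes at y = -56, 0, 56 mm, 38 mm wide, 5 mm deep (floor z 44), run from closed front end x = -35 to the fence face x = 98 mm
- lip_edge (a point): front edge of the lip, at its middle and underside: a dark bar on the black fence that overhangs the lanes by 14 mm. Underside 22.5 mm over the lane floor (a sensor passes under it with 2.5 mm to spare), top 29 mm over the floor; it spans all three lanes (180 mm). Axes as the plate's
- screw_left_grip (a point): left front foot screw: black knurled knob, 35 mm across, 22 mm high, upright axis; this point on the axis at mid height, 85 mm over the bench, 36 mm over the plate. Turns about the vertical without rising, against 0.06 N m, and stays put. Clockwise from above raises the plate here: each rad moves the long bubble 1.9 mm to the front (stage -x) and the cross bubble 4.2 mm to the left (+y)
- screw_right_grip (a point): right front foot screw: the same knob, 35 mm across, 22 mm high; this point on its axis at mid height, 85 mm over the bench. Clockwise from above raises the plate here: each rad moves the long bubble 0.64 mm to the front (stage -x) and the cross bubble 4.2 mm to the right (-y). Both screws can be turned several rad, in several grips
- fixed_foot (a point): rear foot behind the fence, not adjustable (small steel dome); this point on its top
- long_vial (a point): middle of the long vial, on its axis: a yellow-green tube 60 mm long, 13 mm wide, in a black mount on the plate's front left corner, lying along stage x; two black marks 21 mm apart about the middle. Axes as the plate's
- long_bubble (a point): centre of the pale bubble, 14 mm long, of the long vial; it shows the tilt along stage x. Bubbles go to the high side, 1.6 mm per milliradian, at most 16 mm from the middle, and settle in about 1 s. The feet stand on rubber pads: each sensor loaded tips the plate and shifts this bubble by 1.5 to 2.5 mm to the front (the cross bubble by up to 2 mm)
- cross_vial (a point): middle of the cross vial: the same vial between the two knobs at the plate's front, lying along stage y (across the lanes)
- cross_bubble (a point): centre of the pale bubble of the cross vial, 14 mm long; it shows the tilt along stage y, in the same way
- sensor_a: a tilt sensor: box 46 mm long (own x) x 30 mm wide (own y) x 20 mm high, grey die-cast housing with a blue lid and a white cross on it, about 80 g; origin at the centre of its underside, z up. Either end may go first. Absent in some runs
- sensor_b: a tilt sensor: box 46 mm long (own x) x 30 mm wide (own y) x 20 mm high, grey die-cast housing with a blue lid and a white cross on it, about 80 g; origin at the centre of its underside, z up. Either end may go first. Absent in some runs
- sensor_c: a tilt sensor: box 46 mm long (own x) x 30 mm wide (own y) x 20 mm high, grey die-cast housing with a blue lid and a white cross on it, about 80 g; origin at the centre of its underside, z up. Either end may go first. Absent in some runs
- lane_r (a point): home place of a sensor in the right lane (seen from the plate's open front): this point lies on the lane floor, 23 mm in front of the fence, where the centre of a sensor's underside is when it is fully home; x points along the lane to the fence, y to the left, z up. Moves with the plate
- lane_m (a point): home place of a sensor in the middle lane (seen from the plate's open front): this point lies on the lane floor, 23 mm in front of the fence, where the centre of a sensor's underside is when it is fully home; x points along the lane to the fence, y to the left, z up. Moves with the plate
- lane_l (a point): home place of a sensor in the left lane (seen from the plate's open front): this point lies on the lane floor, 23 mm in front of the fence, where the centre of a sensor's underside is when it is fully home; x points along the lane to the fence, y to the left, z up. Moves with the plate
- amber_film_roll: roll of amber film tape, 64 mm across, 20 mm high, lying flat; bystander
- wire_cutters: cutters with red handles, 129 mm long, lying flat; bystander

How it is judged (in metres and radians):
At the end, for the whole second after the job is handed in: Every sensor present lies flat in a lane of its own, its leading end within 3.5 mm of the fence under the lip, at rest; and in both vials the centre of the bubble is within 3.5 mm of the middle of the vial (the bubble is between the marks) (((x of sensor_a in the frame of lane_r between -0.0035 and 0.004 m and y of sensor_a in the frame of lane_r between -0.008 and 0.008 m and z of sensor_a in the frame of lane_r between -0.003 and 0.003 m and angle between the x axis of sensor_a and the x axis of lane_r, either way round below 0.15 rad) or (x of sensor_a in the frame of lane_m between -0.0035 and 0.004 m and y of sensor_a in the frame of lane_m between -0.008 and 0.008 m and z of sensor_a in the frame of lane_m between -0.003 and 0.003 m and angle between the x axis of sensor_a and the x axis of lane_m, either way round below 0.15 rad) or (x of sensor_a in the frame of lane_l between -0.0035 and 0.004 m and y of sensor_a in the frame of lane_l between -0.008 and 0.008 m and z of sensor_a in the frame of lane_l between -0.003 and 0.003 m and angle between the x axis of sensor_a and the x axis of lane_l, either way round below 0.15 rad)) and linear speed of each of sensor_a, sensor_b, sensor_c below 0.02 m/s and ((x of sensor_b in the frame of lane_r between -0.0035 and 0.004 m and y of sensor_b in the frame of lane_r between -0.008 and 0.008 m and z of sensor_b in the frame of lane_r between -0.003 and 0.003 m and angle between the x axis of sensor_b and the x axis of lane_r, either way round below 0.15 rad) or (x of sensor_b in the frame of lane_m between -0.0035 and 0.004 m and y of sensor_b in the frame of lane_m between -0.008 and 0.008 m and z of sensor_b in the frame of lane_m between -0.003 and 0.003 m and angle between the x axis of sensor_b and the x axis of lane_m, either way round below 0.15 rad) or (x of sensor_b in the frame of lane_l between -0.0035 and 0.004 m and y of sensor_b in the frame of lane_l between -0.008 and 0.008 m and z of sensor_b in the frame of lane_l between -0.003 and 0.003 m and angle between the x axis of sensor_b and the x axis of lane_l, either way round below 0.15 rad)) and ((x of sensor_c in the frame of lane_r between -0.0035 and 0.004 m and y of sensor_c in the frame of lane_r between -0.008 and 0.008 m and z of sensor_c in the frame of lane_r between -0.003 and 0.003 m and angle between the x axis of sensor_c and the x axis of lane_r, either way round below 0.15 rad) or (x of sensor_c in the frame of lane_m between -0.0035 and 0.004 m and y of sensor_c in the frame of lane_m between -0.008 and 0.008 m and z of sensor_c in the frame of lane_m between -0.003 and 0.003 m and angle between the x axis of sensor_c and the x axis of lane_m, either way round below 0.15 rad) or (x of sensor_c in the frame of lane_l between -0.0035 and 0.004 m and y of sensor_c in the frame of lane_l between -0.008 and 0.008 m and z of sensor_c in the frame of lane_l between -0.003 and 0.003 m and angle between the x axis of sensor_c and the x axis of lane_l, either way round below 0.15 rad)) and distance between long_bubble and long_vial below 0.0035 m and distance between cross_bubble and cross_vial below 0.0035 m); the robot touches nothing.
It fails at once if a bystander (tape roll, cutters) is moved by more than 40 mm (distance of any of amber_film_roll, wire_cutters from where it was at the start of the episode above 0.04 m).
Of sensor_a, sensor_b, sensor_c only 2 to 3 are there at a start; the rules pass over those that are not, and their reading is None.
At some moment in a run one of sensor_a, sensor_b, sensor_c may be knocked a few centimetres aside while the robot is not near it.
It also fails if it takes over 210 s, if anything falls off the work surface, if the arm or the gripper's body presses on something with over 40 N, if the wrist force passes 120 N, or if a joint passes its speed limit or range.

## Robot

A 6-joint arm with a two-finger parallel gripper is mounted at the origin on a cart in front of the work surface, level with it; the furniture and walls round the work are solid. World frame = base frame: x ahead of the robot, y to its left, z up, the work surface at z = 0. Lengths are in mm, angles in rad, forces in N, time in s.
With the tool pointing down it reaches from about 350 to 875 mm from the base axis. Payload 4.2 kg.
Tool frame: the origin (TCP) lies on the centre line of the jaws, within the pads' length; the fingertips stand ahead of it and the grasp point (between the pads) lies 3 mm ahead of it (robot.finger_overhang is the z of the fingertips in the tool frame, in mm); z points along the fingers, y is the line along which they close (so a half turn about z gives the same grasp; the last joint's range is limited). The gripper opens to 85 mm and grips with 20 to 120 N. Pads are 22 mm wide; open, the fingers measure 114 mm over their backs; the gripper's body (76 mm by 85 mm) begins 54 mm behind the grasp point. The pads swing forward as they close: fully open they stand 13 mm farther back than shut.
Start: joints at [-0.962, 0.385, 0.008, 0, -1.194, -0.259], TCP at [214.208, -587.124, 253.312] pointing down, gripper open.
Joint ranges: [-3.14, 3.14], [-1.21, 2.06], [-1.07, 1.41], [-3.16, 2.05], [-2.99, -0.16], [-3.1, 3.1]. Speed limits (rad/s): [2.79, 2.79, 3.14, 3.14, 3.14, 3.14].

## Interface

Orientations are given as a 3x3 rotation matrix whose columns are the frame's x, y, z axes.
In Python, from cell import robot gives the robot as it stands.
- The arm moves only by the tool send_rows, never from a script. Its argument "targets" is a list that holds one entry, the list of rows, each a list of 6 numbers: the shift along the world's x, y, z in units of 30 mm (1.0 is 30 mm), then the turn, a rotation vector about the world's x, y, z in units of 5 degrees (1.0 is 5 degrees). In form: [[[x, y, z, wx, wy, wz], ...]]. A call has 1 to 8 rows; each row is the pose to reach, as a shift and turn from the pose commanded when the call began; what a row does not reach only later rows make up. A row lasts 1/10 s, in which the tool goes at most 50 mm and 8.59 degrees, less where a joint would pass 70% of its speed; a pose out of reach is approached as far as the arm can. A call with a gripper value outside its range is refused whole. "jaw" is the closure in counts, from 0 (fully open) to 255 (shut), set as the call begins (left out, the last holds). The fingers move at their own pace and stop on an object; "newtons" is the grip in N (left out, the last holds). Time passes only in rows, so rows that repeat a pose let the fingers close. It gives the time, the measured TCP pose, the force, the opening and the grip force at its end, in the units of the state.
- robot.state(): the state, without advancing time (a new reading comes with each control period).
- robot.get_image(name): name is "scene" or "top" or "wrist"; returns (picture, depth): 400x640x3 uint8, red, green, blue; 400x640 float32, mm along the optical axis (not along the pixel's ray), 0 where there is no reading.
- robot.get_calibration(name): a dict with "fx", "fy", "cx", "cy" (pixels), "rvec" (rotation vector, rad) and "tvec" (3), from world to camera coordinates, as OpenCV has them; the wrist camera has in their place "mount" (4x4, takes a point from camera to tool coordinates, whose origin is the TCP and whose axes are the flange's). Camera axes: x right, y down, z forward; pixel columns grow to the right and rows downward; lengths in mm; the calibration is good to about 2 mm. The wrist camera is an equidistant fisheye: a pixel r from the principal point sees the ray r / f radians off the axis. A picture is of the moment at which its call begins: read the wrist's pose just before it. get_calibration takes no time and is no camera call.
- robot.finish_job(): hands the job in; it is judged then, once.
The state is a dict: "t": time; "joints": joint angles; "dq": joint speeds; "joint_efforts": joint torques, N m; "ee_pos": TCP position; "tcp_rot": TCP orientation; "contact_force": force on the tool from outside, world axes, zero at the start; "wrist_torque": the same for the moment, N m; "width": opening from 0.0 (shut) to 1.0 (fully open); "finger_force": force on a finger pad.
Only numpy, scipy, OpenCV 4.12 (cv2) and the standard library are available. Lean on these libraries where they do the work, as an engineer would, in place of code of your own. Each camera call takes 0.05 s, during which the arm holds its last target. There are 200 camera calls.

## Working session

There is one attempt and no reset: what is moved stays moved. The work goes in short steps, Python scripts to look and compute and a tool call to move; the robot and the scene stay as the last step left them, time stands still between calls to the robot, and variables do not carry over. Pictures are saved under pics/ and viewed, at most 14 in all, crops included, and the job is handed in when it is done.

Besides the shell and the picture viewer there is one more tool, called after "Request:" by a JSON object that holds its "name" and its "arguments", one argument or row to a line. send_rows: Moves the arm, as the interface text tells. Its arguments: {"type":"object","properties":{"targets":{"type":"array","items":{"type":"array","items":{"type":"array","items":{"type":"number"}}}},"jaw":{"type":"number"},"newtons":{"type":"number"}},"required":["targets"]}

```bash
ls; mkdir -p pics
cat > h.py <<'E'
import numpy as np, cv2
from cell import robot
def cam(n):
    c=robot.get_calibration(n); K=np.array([[c['fx'],0,c['cx']],[0,c['fy'],c['cy']],[0,0,1.]])
    R=cv2.Rodrigues(np.array(c['rvec'],float))[0]; return K,R,np.array(c['tvec'],float).ravel()
def ray(n,px):
    K,R,t=cam(n); d=R.T@np.linalg.inv(K)@np.array([px[0],px[1],1.]); return -R.T@t,d
def onz(n,px,z):
    o,d=ray(n,px); return o+d*(z-o[2])/d[2]
def cloud(n,D):
    K,R,t=cam(n); v,u=np.mgrid[:D.shape[0],:D.shape[1]]
    P=np.stack([(u-K[0,2])/K[0,0]*D,(v-K[1,2])/K[1,1]*D,D],-1); return (P-t)@R
def proj(n,P):
    K,R,t=cam(n); p=K@(R@np.asarray(P,float)+t); return p[:2]/p[2]
def save(f,im): cv2.imwrite('pics/'+f,cv2.cvtColor(im,cv2.COLOR_RGB2BGR))
def wrist_onz(px,z,T):
    c=robot.get_calibration('wrist'); M=np.array(c['mount'])
    x,y=(px[0]-c['cx'])/c['fx'],(px[1]-c['cy'])/c['fy']; r=np.hypot(x,y)
    d=np.array([x/r*np.sin(r),y/r*np.sin(r),np.cos(r)]) if r>0 else np.array([0,0,1.])
    p,R=T; o=R@M[:3,3]+p; d=R@M[:3,:3]@d; return o+d*(z-o[2])/d[2]
E
python3 - <<'E'
from h import *
for n in('scene','top'):
    im,D=robot.get_image(n); save(n+'0.png',im); np.save(n+'0.npy',D)
    K,R,t=cam(n); print(n,K[0,0],-R.T@t)
print(robot.state(), robot.finger_overhang)
print(robot.get_calibration('wrist'))
E
```

```text
pics
scene 413.68563155567773 [-27.99488117 772.99861222 814.73561853]
top 401.5743795409506 [ 324.49212697  120.89232136 1050.32160818]
{'t': 0.1, 'joints': array([-9.62409110e-01,  3.85448082e-01,  6.77624845e-03, -3.78294524e-04,
       -1.19401319e+00, -2.58608322e-01]), 'dq': array([-0.00010304, -0.0023449 ,  0.00268255,  0.00109692, -0.00064905,
       -0.00136702]), 'joint_efforts': array([-5.34542669e-04, -3.93320954e+01,  1.88931388e+01,  4.19799730e+00,
       -2.60286950e-03,  5.53725556e-06]), 'ee_pos': array([ 214.03000683, -586.70780623,  252.3638007 ]), 'tcp_rot': array([[-9.39496252e-01, -3.42558267e-01, -7.90816865e-04],
       [-3.42559150e-01,  9.39494632e-01,  1.75083314e-03],
       [ 1.43205834e-04,  1.91580273e-03, -9.99998155e-01]]), 'contact_force': array([-0.60967115, -0.23488095, -0.32667339]), 'wrist_torque': array([-0.00097379,  0.01939788,  0.01750623]), 'finger_force': 0.0, 'width': 1.0010183463357618} 22.0
{'fx': 309.70691628693146, 'fy': 309.70691628693146, 'cx': 320.4047282583728, 'cy': 198.68091809436575, 'mount': array([[-3.96014452e-04, -9.48062769e-01, -3.18083053e-01,
         8.21254589e+01],
       [ 9.99999830e-01, -5.11592211e-04,  2.79823595e-04,
         4.10344096e-01],
       [-4.28019145e-04, -3.18082888e-01,  9.48062811e-01,
        -1.20484770e+02],
       [ 0.00000000e+00,  0.00000000e+00,  0.00000000e+00,
         1.00000000e+00]])}
```

View pics/top0.png

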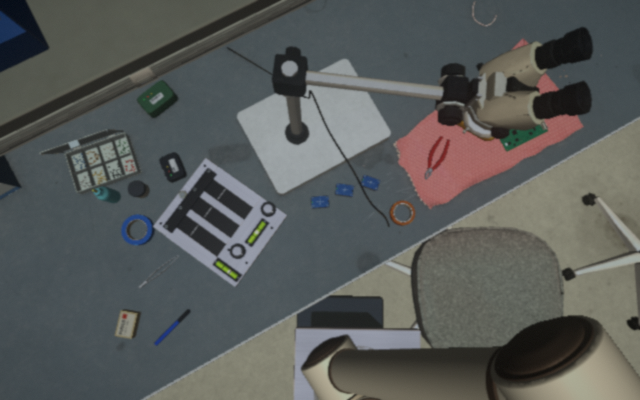

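View pics/scene0.png

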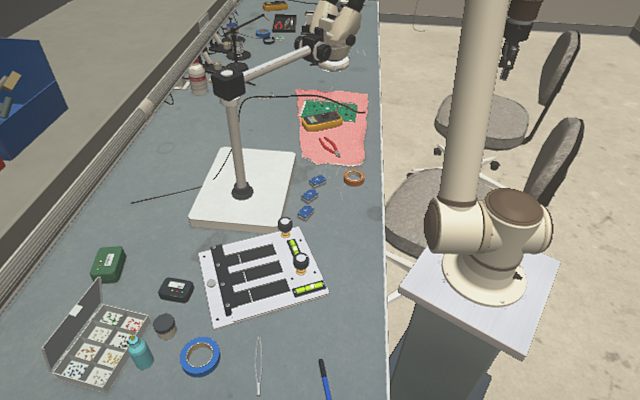

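The top view shows the plate at about (220,220), with its fence on the upper left and the knobs at (267,209) and (237,251). The three sensors are at (320,201), (344,190) and (371,183), the tape at (401,212) and the cutters at (437,157). The microscope stand's base is behind the sensors.

Run:
```python
from h import *
D=np.load('top0.npy'); im=cv2.cvtColor(cv2.imread('pics/top0.png'),cv2.COLOR_BGR2RGB)
hsv=cv2.cvtColor(im,cv2.COLOR_RGB2HSV); C=cloud('top',D)
m=cv2.inRange(hsv,(100,110,60),(125,255,255)); m[:,:290]=0; m[:,400:]=0; m[230:]=0;m[:165]=0
m=cv2.morphologyEx(m,cv2.MORPH_CLOSE,np.ones((3,3)))
for c in cv2.findContours(m,0,2)[0]:
    if cv2.contourArea(c)<50: continue
    mk=np.zeros(m.shape,np.uint8);cv2.drawContours(mk,[c],-1,255,-1)
    pts=np.array([onz('top',p[0],20)[:2] for p in c],np.float32)
    r=cv2.minAreaRect(pts); print('sensor',cv2.minAreaRect(c)[0],r, np.median(C[mk>0][:,2]))
# plate
w=((hsv[...,1]<40)&(hsv[...,2]>120)).astype(np.uint8); w[:,:150]=0;w[:,290:]=0;w[290:]=0;w[:150]=0
w=cv2.morphologyEx(w,cv2.MORPH_CLOSE,np.ones((25,25)))
c=max(cv2.findContours(w,0,2)[0],key=cv2.contourArea)
pts=np.array([onz('top',p[0],49)[:2] for p in c],np.float32); r=cv2.minAreaRect(pts);print('plate',r,cv2.boxPoints(r))
for px in [(267,209),(237,251),(220,215),(401,212),(437,157),(210,165)]:
    print(px,np.round(C[px[1],px[0]]))
# vials
y=cv2.inRange(hsv,(25,100,80),(50,255,255));
for c in cv2.findContours(y,0,2)[0]:
    if cv2.contourArea(c)>40: print('vial',cv2.minAreaRect(c),onz('top',cv2.minAreaRect(c)[0],66))
# heights around microscope
for px in [(292,70),(380,85),(450,95),(500,90),(297,130),(350,160)]: print(px,np.round(C[px[1],px[0]]))
```

```text
sensor (319.7772216796875, 201.27227783203125) ((469.4633483886719, 102.34979248046875), (27.849098205566406, 42.03856658935547), 6.955055236816406) 20.145134737824726
sensor (344.22998046875, 189.3900146484375) ((502.08331298828125, 39.241111755371094), (42.68730926513672, 28.062305450439453), 83.01104736328125) 19.748220422932885
sensor (369.95001220703125, 182.15000915527344) ((522.7674560546875, -27.953227996826172), (42.8006591796875, 27.89594078063965), 72.50411224365234) 20.003306213078297
plate ((421.9599914550781, 346.17291259765625), (340.5420837402344, 333.468017578125), 1.3811345100402832) [[247.71962 508.7545 ]
 [255.75722 175.38329]
 [596.2004  183.59134]
 [588.1628  516.9625 ]]
(267, 209) [437. 229. 100.]
(237, 251) [337. 295.  99.]
(220, 215) [426. 352.  47.]
(401, 212) [ 448. -113.   -0.]
(437, 157) [ 598. -210.    6.]
(210, 165) [553. 384.  45.]
vial ((221.89999389648438, 266.3000183105469), (14.600000381469727, 5.400000095367432), 36.869895935058594) [299.81215321 336.01722293  66.        ]
vial ((251.96002197265625, 237.72003173828125), (5.199999809265137, 10.800000190734863), 36.86989974975586) [369.81118386 266.72422782  66.        ]
vial ((260.6707458496094, 226.03660583496094), (5.1537346839904785, 10.463642120361328), 38.65980911254883) [398.71183844 246.67141872  66.        ]
(292, 70) [644. 161. 395.]
(380, 85) [628.   6. 379.]
(450, 95) [ 604. -110.  401.]
(500, 90) [ 603. -183.  429.]
(297, 130) [635. 163.  94.]
(350, 160) [586.  23.   0.]
```

Run:
```python
from h import *
D=np.load('top0.npy'); C=cloud('top',D)
im=cv2.cvtColor(cv2.imread('pics/top0.png'),cv2.COLOR_BGR2RGB)
reg=(C[...,0]>240)&(C[...,0]<640)&(C[...,1]>160)&(C[...,1]<520)
m=(reg&(C[...,2]>25)&(C[...,2]<105)).astype(np.uint8); m[:,:150]=0;m[:,290:]=0
n,l,s,_=cv2.connectedComponentsWithStats(m); k=1+np.argmax(s[1:,4]); 
P=C[l==k]; P=P[(P[:,2]>42)&(P[:,2]<54)]
r=cv2.minAreaRect(P[:,:2].astype(np.float32)); print('plate',r,len(P),np.median(P[:,2]))
b=cv2.boxPoints(r); print(b)
Q=C[l==k]; K=Q[(Q[:,2]>88)]
from scipy.cluster.vq import kmeans2
c,lab=kmeans2(K[:,:2],np.array([[437,229],[337,295.]]),minit='matrix')
for i in range(2): q=K[lab==i]; print('knob',cv2.minEnclosingCircle(q[:,:2].astype(np.float32)),q.mean(0),len(q),np.median(q[:,2]))
F=Q[(Q[:,2]>66)&(Q[:,2]<82)&(Q@np.array([1,1,0])>820)]; print('lip',F.mean(0),cv2.minAreaRect(F[:,:2].astype(np.float32)),len(F))
save('crop1.png',cv2.resize(im[150:300,145:295],None,fx=4,fy=4,interpolation=cv2.INTER_CUBIC))
```

```text
plate ((412.48797607421875, 351.10247802734375), (257.0070495605469, 216.24879455566406), 55.85737991333008) 6711 47.87821846464237
[[250.87634 305.43274]
 [429.85315 184.06209]
 [574.0996  396.77222]
 [395.1228  518.1429 ]]
knob ((439.4938659667969, 227.36305236816406), 18.140466690063477) [439.09858791 226.86111137  95.73132322] 177 95.93215769691103
knob ((337.9155578613281, 295.8826904296875), 18.206085205078125) [337.65142454 295.32591454  96.15385647] 185 96.12481111172366
lip [459.13962585 421.0667372   72.67300448] ((460.3356628417969, 420.94793701171875), (29.871196746826172, 179.01702880859375), 56.03080749511719) 861
```

View pics/crop1.png

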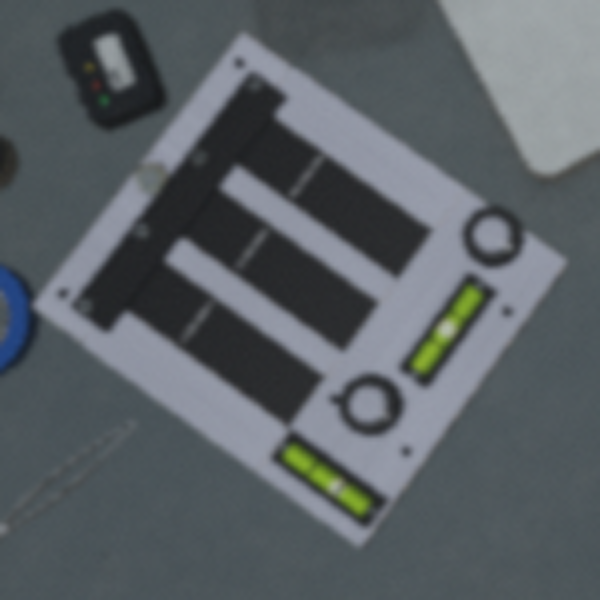

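Measurements agree with the given sizes: plate 257.0 x 216.2 mm, lane direction 55.9°, stage origin at about (405, 340), lip depth 30 mm. The crop shows the long bubble towards the front and the cross bubble near the middle. I'll now go above sensor 1.

Request:
{"name": "send_rows", "arguments": {
  "targets": [
    [[8.55,22.7,-2.0,0,0,15.4],[8.55,22.7,-2.0,0,0,15.4],[8.55,22.7,-2.0,0,0,15.4],[8.55,22.7,-2.0,0,0,15.4],[8.55,22.7,-2.0,0,0,15.4],[8.55,22.7,-2.0,0,0,15.4],[8.55,22.7,-2.0,0,0,15.4],[8.55,22.7,-2.0,0,0,15.4]]
  ],
  "jaw": 0,
  "newtons": 40
}}

```text
t: 0.9
ee_pos: [354.7, -212.2, 220.3]
tcp_rot: [[-0.015, -1.0, 0.0], [-1.0, 0.015, 0.0], [-0.0, -0.0, -1.0]]
contact_force: [0.8, 0.1, -0.5]
width: 1.001
finger_force: 0.0
```

Request:
{"name": "send_rows", "arguments": {
  "targets": [
    [[3.8,10.1,-2.2,0,0,1.5],[3.8,10.1,-2.2,0,0,1.5],[3.8,10.1,-2.2,0,0,1.5],[3.8,10.1,-2.2,0,0,1.5],[3.8,10.1,-2.2,0,0,1.5],[3.8,10.1,-2.2,0,0,1.5],[3.8,10.1,-2.2,0,0,1.5],[3.8,10.1,-2.2,0,0,1.5]]
  ],
  "jaw": 125
}}

```text
t: 1.7
ee_pos: [469.7, 92.0, 153.2]
tcp_rot: [[0.114, -0.993, -0.001], [-0.993, -0.114, -0.001], [0.001, 0.001, -1.0]]
contact_force: [-0.8, -0.9, -0.5]
width: 0.512
finger_force: 0.0
```

```bash
cat >> h.py <<'E'
TH=np.radians(55.9); SX=np.array([np.cos(TH),np.sin(TH)]); SY=np.array([-SX[1],SX[0]]); SO=np.array([404.9,339.9])
def st(x,y): return SO+x*SX+y*SY
def wlook(f=None):
    s=robot.state(); im,D=robot.get_image('wrist')
    if f: save(f,im)
    return im,D,(np.array(s['ee_pos']),np.array(s['tcp_rot'])),s
def wsensors(im,T,z=20):
    hsv=cv2.cvtColor(im,cv2.COLOR_RGB2HSV); m=cv2.inRange(hsv,(100,110,50),(125,255,255))
    m=cv2.morphologyEx(m,cv2.MORPH_CLOSE,np.ones((9,9))); o=[]
    for c in cv2.findContours(m,0,2)[0]:
        if cv2.contourArea(c)<300: continue
        p=np.array([wrist_onz(q[0],z,T)[:2] for q in c],np.float32); r=cv2.minAreaRect(p)
        a=r[2] if r[1][0]>r[1][1] else r[2]+90; o.append((np.round(r[0],1),np.round(r[1],1),round(a,1)))
    return o
E
python3 - <<'E'
from h import *
im,D,T,s=wlook('w1.png'); print(T,s['width'],robot.finger_overhang); print(*wsensors(im,T),sep='\n')
E
```

```text
(array([469.69199024,  92.00496091, 153.23290242]), array([[ 1.13956574e-01, -9.93485309e-01, -9.15965785e-04],
       [-9.93485596e-01, -1.13956029e-01, -6.27089607e-04],
       [ 5.18624489e-04,  9.81459798e-04, -9.99999384e-01]])) 0.512348550056755 22.0
(array([470.2, 102.1]), array([27.7, 44.5]), 95.4)
(array([503.2,  39.9]), array([44.3, 28.3]), 83.2)
(array([523.7, -27.5]), array([44.1, 28.6]), 71.7)
```

View pics/w1.png

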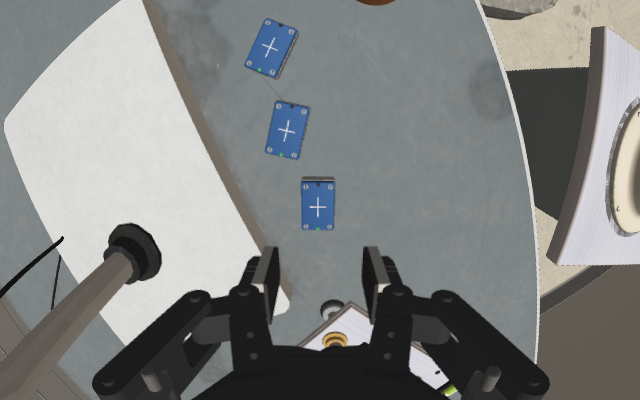

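The wrist view confirms the sensors: the nearest is at (318,205), clear of the microscope base, whose edge is 50 mm away. I'll get the fingertip height from the wrist depth.

```bash
cat >> h.py <<'E'
def wtool(D):
    c=robot.get_calibration('wrist'); M=np.array(c['mount']); v,u=np.mgrid[:D.shape[0],:D.shape[1]]
    x,y=(u-c['cx'])/c['fx'],(v-c['cy'])/c['fy']; r=np.hypot(x,y)+1e-9; k=np.tan(np.minimum(r,1.5))/r
    P=np.stack([x*k*D,y*k*D,D],-1); return P@M[:3,:3].T+M[:3,3]
E
python3 - <<'E'
from h import *
im,D,T,s=wlook(); P=wtool(D); ok=(D>0)&(abs(P[...,0])<25)&(abs(P[...,1])<60)&(P[...,2]<60)&(P[...,2]>-50)
Q=P[ok]; print(len(Q)); 
for sgn in(1,-1):
    q=Q[Q[:,1]*sgn>0]; print(np.percentile(q[:,2],[50,90,99,100]),np.percentile(abs(q[:,1]),[0,5,50,95,100]), q[q[:,2]>5].min(0),q[q[:,2]>5].max(0))
E
```

```text
13369
[-34.03000847  -1.01246437  15.15963869  20.36764651] [16.28544341 21.88992639 37.83174817 53.6897961  59.58470265] [-11.67285861  21.62583127   5.00463164] [11.47864425 35.59747602 20.36764651]
[-34.0118556   -0.94127078  15.18465576  20.67142793] [ 8.69344801 21.25735569 37.22552137 52.96130593 59.33686117] [-11.44144917 -34.91707112   5.01193913] [ 11.45297649 -21.07272586  20.67142793]
```

Request:
{"name": "send_rows", "arguments": {
  "targets": [
    [[0.04,0.07,-1.5,0,0,0],[0.04,0.07,-3.0,0,0,0],[0.04,0.07,-3.7,0,0,0],[0.04,0.07,-4.2,0,0,0],[0.04,0.07,-4.2,0,0,0],[0.04,0.07,-4.2,0,0,0]]
  ]
}}

```text
t: 2.4
ee_pos: [470.0, 90.3, 28.9]
tcp_rot: [[0.109, -0.994, 0.0], [-0.994, -0.109, -0.0], [0.0, -0.0, -1.0]]
contact_force: [0.1, 0.1, 1.0]
width: 0.512
finger_force: 0.0
```

Request:
{"name": "send_rows", "arguments": {
  "targets": [
    [[0,0,0,0,0,0],[0,0,0,0,0,0],[0,0,0,0,0,0],[0,0,0,0,0,0],[0,0,0,0,0,0],[0,0,0,0,0,0]]
  ],
  "jaw": 200,
  "newtons": 40
}}

```text
t: 3.0
ee_pos: [470.8, 91.2, 29.9]
tcp_rot: [[0.11, -0.994, 0.002], [-0.994, -0.11, 0.001], [-0.001, -0.003, -1.0]]
contact_force: [-0.2, -1.4, 7.4]
width: 0.336
finger_force: 40.5
```

Request:
{"name": "send_rows", "arguments": {
  "targets": [
    [[0,0,1.5,0,0,0],[0,0,3,0,0,0],[0,0,5,0,0,0],[-3.57,9.6,5,0,0,-8.1],[-3.57,9.6,5,0,0,-8.1],[-3.57,9.6,5,0,0,-8.1],[-3.57,9.6,5,0,0,-8.1],[-3.57,9.6,5,0,0,-8.1]]
  ]
}}

```text
t: 3.8
ee_pos: [393.2, 297.7, 176.1]
tcp_rot: [[-0.525, -0.851, 0.0], [-0.851, 0.525, 0.001], [-0.001, 0.0, -1.0]]
contact_force: [0.5, 1.2, -0.6]
width: 0.341
finger_force: 40.0
```

Request:
{"name": "send_rows", "arguments": {
  "targets": [
    [[0,0,0,0,0,0],[0,0,0,0,0,0]]
  ]
}}

```text
t: 4.0
ee_pos: [393.5, 297.0, 175.6]
tcp_rot: [[-0.518, -0.856, -0.001], [-0.856, 0.518, -0.0], [0.0, 0.0, -1.0]]
contact_force: [0.2, -0.3, -0.5]
width: 0.337
finger_force: 40.0
```

Request:
{"name": "send_rows", "arguments": {
  "targets": [
    [[-1.0,2.73,0,0,0,-0.58],[-1.0,2.73,0,0,0,-0.58],[-1.0,2.73,0,0,0,-0.58],[-1.0,2.73,-1.5,0,0,-0.58],[-1.0,2.73,-2.5,0,0,-0.58],[-1.0,2.73,-2.5,0,0,-0.58],[-1.0,2.73,-2.5,0,0,-0.58]]
  ]
}}

```text
t: 4.7
ee_pos: [365.2, 377.4, 101.0]
tcp_rot: [[-0.563, -0.826, 0.0], [-0.826, 0.563, -0.001], [0.001, -0.001, -1.0]]
contact_force: [0.0, 0.3, 0.2]
width: 0.337
finger_force: 40.1
```

Run:
```python
from h import *
im,D,T,s=wlook('w2.png'); p=T[0][:2]-SO; print(T[0],'stage',p@SX,p@SY,'yaw-145.9:',np.degrees(np.arctan2(T[1][1,1],T[1][0,1]))-145.9)
```

```text
[365.15392114 377.40381922 100.9965675 ] stage 8.772223404714603 53.93825486043064 yaw-145.9: -0.18568376710837242
```

View pics/w2.png

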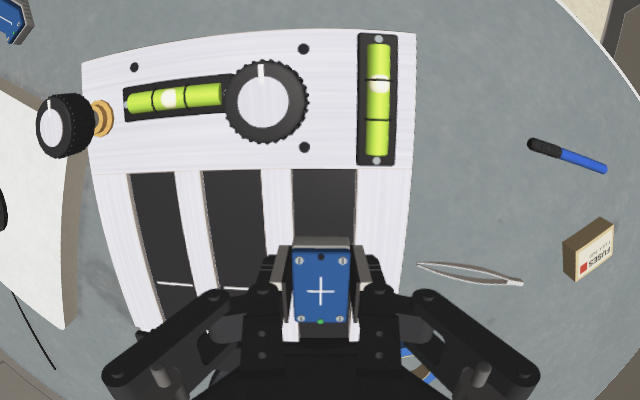

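The view shows the held sensor (320,285) over the left lane (cols 293–357), plus both vials: the long bubble is at (379,86), in front of its marks, and the cross bubble at (168,98), between its marks. Lowering now.

Request:
{"name": "send_rows", "arguments": {
  "targets": [
    [[-0.05,0.04,0,0,0,0],[-0.05,0.04,-0.5,0,0,0],[-0.05,0.04,-0.8,0,0,0],[-0.05,0.04,-0.86,0,0,0],[-0.05,0.04,-0.86,0,0,0],[-0.05,0.04,-0.86,0,0,0]]
  ]
}}

```text
t: 5.35
ee_pos: [363.1, 379.9, 75.4]
tcp_rot: [[-0.563, -0.827, 0.001], [-0.827, 0.563, 0.001], [-0.001, 0.0, -1.0]]
contact_force: [-0.5, -0.0, -0.9]
width: 0.342
finger_force: 40.1
```

Request:
{"name": "send_rows", "arguments": {
  "targets": [
    [[0,0,-0.03,0,0,0],[0,0,-0.06,0,0,0],[0,0,-0.1,0,0,0],[0,0,-0.1,0,0,0]]
  ]
}}

```text
t: 5.75
ee_pos: [362.9, 380.0, 73.0]
tcp_rot: [[-0.562, -0.827, 0.001], [-0.827, 0.562, 0.001], [-0.001, -0.0, -1.0]]
contact_force: [-3.1, -1.0, 6.9]
width: 0.339
finger_force: 41.0
```

Request:
{"name": "send_rows", "arguments": {
  "targets": [
    [[0.25,0.32,0.02,0,0,0],[0.5,0.67,0.02,0,0,0],[0.73,1.01,0.02,0,0,0],[0.92,1.29,0.02,0,0,0],[0.92,1.29,0.02,0,0,0],[0.92,1.29,0.02,0,0,0]]
  ]
}}

```text
t: 6.35
ee_pos: [391.2, 419.4, 72.9]
tcp_rot: [[-0.562, -0.827, 0.002], [-0.827, 0.562, 0.003], [-0.003, -0.0, -1.0]]
contact_force: [1.1, 1.6, 1.9]
width: 0.339
finger_force: 40.4
```

```bash
cat >> h.py <<'E'
def where(s=None):
    s=s or robot.state(); p=np.array(s['ee_pos'])[:2]-SO; R=np.array(s['tcp_rot'])
    print('stage x %.1f y %.1f z %.1f yawerr %.1f F %s'%(p@SX,p@SY,s['ee_pos'][2],(np.degrees(np.arctan2(R[1,1],R[0,1]))-145.9+90)%180-90,np.round(s['contact_force'],1)), 'Fx %.1f'%(np.array(s['contact_force'])[:2]@SX))
E
python3 -c "
from h import *
where()"
```

```text
stage x 58.1 y 55.9 z 72.9 yawerr -0.1 F [1.1 1.6 1.9] Fx 1.9
```

Request:
{"name": "send_rows", "arguments": {
  "targets": [
    [[0.05,0.07,0,0,0,0],[0.09,0.13,0,0,0,0],[0.13,0.19,0,0,0,0],[0.15,0.22,0,0,0,0],[0.15,0.22,0,0,0,0]]
  ]
}}

```text
t: 6.85
ee_pos: [394.9, 424.4, 72.3]
tcp_rot: [[-0.563, -0.827, -0.0], [-0.827, 0.563, -0.001], [0.001, -0.0, -1.0]]
contact_force: [-1.8, -3.2, 4.3]
width: 0.339
finger_force: 40.7
```

```bash
python3 -c "
from h import *
where()"
```

```text
stage x 64.4 y 55.7 z 72.3 yawerr -0.1 F [-1.8 -3.2  4.3] Fx -3.7
```

Near home; pushing on until the force shows fence contact.

Request:
{"name": "send_rows", "arguments": {
  "targets": [
    [[0.04,0.06,0,0,0,0],[0.07,0.11,0,0,0,0],[0.1,0.15,0,0,0,0],[0.1,0.15,0,0,0,0]]
  ]
}}

```text
t: 7.25
ee_pos: [395.8, 425.7, 72.0]
tcp_rot: [[-0.563, -0.826, -0.005], [-0.826, 0.563, -0.009], [0.01, -0.0, -1.0]]
contact_force: [-6.2, -9.4, 11.6]
width: 0.344
finger_force: 41.6
```

```bash
python3 -c "
from h import *
where()"
```

```text
stage x 65.9 y 55.6 z 72.0 yawerr -0.2 F [-6.2 -9.4 11.6] Fx -11.3
```

Request:
{"name": "send_rows", "arguments": {
  "targets": [
    [[-0.03,-0.05,0,0,0,0],[-0.03,-0.05,0,0,0,0],[-0.03,-0.05,0,0,0,0],[-0.03,-0.05,0,0,0,0],[-0.03,-0.05,1.0,0,0,0],[-0.03,-0.05,2.5,0,0,0],[-0.03,-0.05,3.5,0,0,0],[-0.03,-0.05,3.5,0,0,0]]
  ],
  "jaw": 140
}}

```text
t: 8.05
ee_pos: [398.9, 430.7, 182.8]
tcp_rot: [[-0.562, -0.827, 0.007], [-0.827, 0.562, 0.01], [-0.012, 0.0, -1.0]]
contact_force: [0.7, -0.7, 0.0]
width: 0.45
finger_force: 0.0
```

Run:
```python
from h import *
im,D,T,s=wlook('w3.png'); where(s); 
for r in wsensors(im,T,64): p=r[0]-SO; print(r,'stage',p@SX,p@SY)
im,D=robot.get_image('top'); 
hsv=cv2.cvtColor(im,cv2.COLOR_RGB2HSV); m=cv2.inRange(hsv,(100,110,60),(125,255,255)); m[230:]=0; m[:160]=0; m[:,:290]=0; m[:,420:]=0
m=cv2.morphologyEx(m,cv2.MORPH_CLOSE,np.ones((3,3)))
for c in cv2.findContours(m,0,2)[0]:
    if cv2.contourArea(c)<50: continue
    print(cv2.minAreaRect(np.array([onz('top',p[0],20)[:2] for p in c],np.float32)))
```

```text
stage x 71.8 y 55.9 z 182.8 yawerr -0.1 F [ 0.7 -0.7  0. ] Fx -0.2
(array([368.1, 531.3]), array([35.3, 71.9]), 92.1) stage 137.85923304681813 137.7789238735122
(array([398.3, 430.2]), array([33.7, 28.3]), 55.8) stage 71.07363085229387 56.09089941756917
(array([175.8, 456.7]), array([ 8. , 63.7]), 137.1) stage -31.724946570531305 255.19125722700008
((502.08331298828125, 39.241111755371094), (42.68730926513672, 28.062305450439453), 83.01104736328125)
((522.775390625, -27.927915573120117), (42.85374069213867, 27.89594078063965), 72.50411224365234)
```

View pics/w3.png

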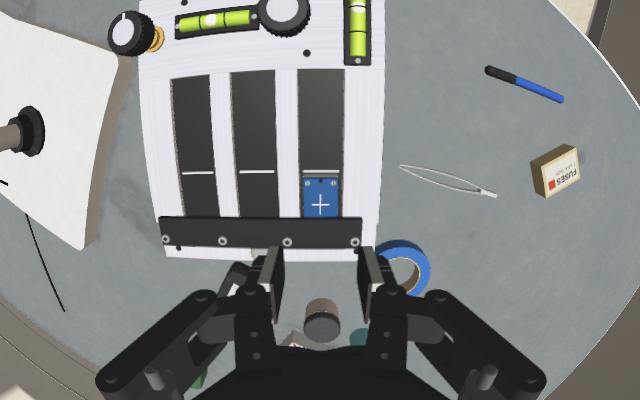

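The sensor is in the left lane against the lip at (320,205), and the other two sensors haven't moved. Next is sensor 2.

Request:
{"name": "send_rows", "arguments": {
  "targets": [
    [[3.5,-13.3,0,0,0,5.5],[3.5,-13.3,0,0,0,5.5],[3.5,-13.3,0,0,0,5.5],[3.5,-13.3,0,0,0,5.5],[3.5,-13.3,0,0,0,5.5],[3.5,-13.3,0,0,0,5.5],[3.5,-13.3,0,0,0,5.5],[3.5,-13.3,0,0,0,5.5]]
  ],
  "jaw": 125
}}

```text
t: 8.95
ee_pos: [497.8, 40.6, 175.8]
tcp_rot: [[-0.117, -0.993, -0.003], [-0.993, 0.117, -0.001], [0.001, 0.003, -1.0]]
contact_force: [1.4, 0.8, -0.7]
width: 0.513
finger_force: 0.0
```

Request:
{"name": "send_rows", "arguments": {
  "targets": [
    [[0,0,0,0,0,0],[0,0,0,0,0,0]]
  ]
}}

```text
t: 9.15
ee_pos: [497.8, 41.3, 175.8]
tcp_rot: [[-0.121, -0.993, -0.003], [-0.993, 0.121, -0.001], [0.001, 0.003, -1.0]]
contact_force: [1.1, -0.0, -0.4]
width: 0.509
finger_force: 0.0
```

Request:
{"name": "send_rows", "arguments": {
  "targets": [
    [[0.12,-0.39,-1.5,0,0,0],[0.12,-0.39,-3.0,0,0,0],[0.12,-0.39,-3.8,0,0,0],[0.12,-0.39,-3.8,0,0,0],[0.12,-0.39,-3.8,0,0,0]]
  ]
}}

```text
t: 9.65
ee_pos: [502.2, 32.2, 63.3]
tcp_rot: [[-0.115, -0.993, -0.001], [-0.993, 0.115, -0.001], [0.001, 0.001, -1.0]]
contact_force: [0.5, -0.4, 0.8]
width: 0.511
finger_force: 0.0
```

Run:
```python
from h import *
im,D,T,s=wlook(); print(T[0]); print(*wsensors(im,T),sep='\n')
```

```text
[502.20451867  32.20477157  63.32461023]
(array([503.4,  38.8]), array([44.7, 28.1]), 82.8)
(array([523.8, -28.1]), array([44.2, 28.4]), 71.8)
```

Request:
{"name": "send_rows", "arguments": {
  "targets": [
    [[0,-0.09,-0.6,0,0,0],[0,-0.09,-1.13,0,0,0],[0,-0.09,-1.13,0,0,0],[0,-0.09,-1.13,0,0,0]]
  ]
}}

```text
t: 10.1
ee_pos: [503.0, 29.0, 30.9]
tcp_rot: [[-0.116, -0.993, 0.003], [-0.993, 0.116, 0.001], [-0.001, -0.002, -1.0]]
contact_force: [-0.7, 0.4, 0.9]
width: 0.513
finger_force: 0.0
```

Request:
{"name": "send_rows", "arguments": {
  "targets": [
    [[0,0,0,0,0,0],[0,0,0,0,0,0],[0,0,0,0,0,0],[0,0,0,0,0,0],[0,0,0,0,0,0],[0,0,0,0,0,0]]
  ],
  "jaw": 200
}}

```text
t: 10.7
ee_pos: [503.3, 28.9, 31.2]
tcp_rot: [[-0.117, -0.993, 0.003], [-0.993, 0.117, 0.001], [-0.001, -0.003, -1.0]]
contact_force: [-1.3, 2.0, 6.8]
width: 0.338
finger_force: 40.5
```

Request:
{"name": "send_rows", "arguments": {
  "targets": [
    [[0,0,1.5,0,0,0],[0,0,3,0,0,0],[-0.5,1.6,4.5,0,0,-1],[-3.1,10.64,5,0,0,-5.5],[-3.1,10.64,5,0,0,-5.5],[-3.1,10.64,5,0,0,-5.5],[-3.1,10.64,5,0,0,-5.5],[-3.1,10.64,5,0,0,-5.5]]
  ]
}}

```text
t: 11.5
ee_pos: [425.2, 290.0, 174.7]
tcp_rot: [[-0.563, -0.826, 0.0], [-0.826, 0.563, 0.001], [-0.001, 0.0, -1.0]]
contact_force: [0.9, 0.6, -0.2]
width: 0.338
finger_force: 40.1
```

Request:
{"name": "send_rows", "arguments": {
  "targets": [
    [[0,0,0,0,0,0],[0,0,0,0,0,0]]
  ]
}}

```text
t: 11.7
ee_pos: [425.5, 289.3, 174.1]
tcp_rot: [[-0.561, -0.828, -0.0], [-0.828, 0.561, 0.0], [-0.0, 0.0, -1.0]]
contact_force: [-0.2, 0.3, -0.9]
width: 0.34
finger_force: 40.1
```

Request:
{"name": "send_rows", "arguments": {
  "targets": [
    [[-0.5,1.96,0,0,0,0],[-0.5,1.96,0,0,0,0],[-0.5,1.96,-1,0,0,0],[-0.5,1.96,-2.4,0,0,0],[-0.5,1.96,-2.4,0,0,0],[-0.5,1.96,-2.4,0,0,0],[-0.5,1.96,-2.4,0,0,0]]
  ]
}}

```text
t: 12.4
ee_pos: [412.5, 347.7, 104.0]
tcp_rot: [[-0.563, -0.826, 0.002], [-0.826, 0.563, 0.003], [-0.003, -0.001, -1.0]]
contact_force: [-0.3, 0.5, -0.7]
width: 0.337
finger_force: 40.2
```

```bash
python3 -c "
from h import *
where()"
```

```text
stage x 10.7 y -1.9 z 104.0 yawerr -0.2 F [-0.3  0.5 -0.7] Fx 0.2
```

Request:
{"name": "send_rows", "arguments": {
  "targets": [
    [[-0.055,0.037,-0.3,0,0,0],[-0.055,0.037,-0.7,0,0,0],[-0.055,0.037,-0.9,0,0,0],[-0.055,0.037,-0.96,0,0,0],[-0.055,0.037,-1.0,0,0,0],[-0.055,0.037,-1.0,0,0,0]]
  ]
}}

```text
t: 13.0
ee_pos: [409.6, 348.2, 74.3]
tcp_rot: [[-0.562, -0.827, 0.0], [-0.827, 0.562, -0.001], [0.001, -0.001, -1.0]]
contact_force: [-4.7, -3.5, 17.2]
width: 0.336
finger_force: 42.3
```

```bash
python3 -c "
from h import *
where()"
```

```text
stage x 9.5 y 0.8 z 74.3 yawerr -0.1 F [-4.7 -3.5 17.2] Fx -5.6
```

Request:
{"name": "send_rows", "arguments": {
  "targets": [
    [[0.0,0.0,0.04,0,0,0],[0.25,0.34,0.04,0,0,0],[0.5,0.67,0.04,0,0,0],[0.75,1.02,0.04,0,0,0],[0.95,1.32,0.04,0,0,0],[0.95,1.32,0.04,0,0,0],[0.95,1.32,0.04,0,0,0]]
  ]
}}

```text
t: 13.7
ee_pos: [438.7, 388.1, 73.9]
tcp_rot: [[-0.562, -0.827, 0.001], [-0.827, 0.562, -0.0], [-0.0, -0.001, -1.0]]
contact_force: [-0.1, -0.5, 5.3]
width: 0.338
finger_force: 40.9
```

```bash
python3 -c "
from h import *
where()"
```

```text
stage x 58.8 y -1.0 z 73.9 yawerr -0.1 F [-0.1 -0.5  5.3] Fx -0.5
```

Request:
{"name": "send_rows", "arguments": {
  "targets": [
    [[0.05,0.09,0,0,0,0],[0.08,0.16,0,0,0,0],[0.13,0.23,0,0,0,0],[0.18,0.3,0,0,0,0],[0.2,0.33,0,0,0,0],[0.2,0.33,0,0,0,0]]
  ]
}}

```text
t: 14.3
ee_pos: [442.9, 395.4, 73.2]
tcp_rot: [[-0.563, -0.827, -0.003], [-0.827, 0.563, -0.006], [0.007, -0.001, -1.0]]
contact_force: [-3.4, -5.3, 8.4]
width: 0.339
finger_force: 41.2
```

```bash
python3 -c "
from h import *
where()"
```

```text
stage x 67.3 y -0.4 z 73.2 yawerr -0.1 F [-3.4 -5.3  8.4] Fx -6.3
```

Contact is starting, so push another 3 mm.

Request:
{"name": "send_rows", "arguments": {
  "targets": [
    [[0.04,0.05,0,0,0,0],[0.06,0.09,0,0,0,0],[0.06,0.09,0,0,0,0]]
  ]
}}

```text
t: 14.6
ee_pos: [443.1, 395.6, 73.1]
tcp_rot: [[-0.563, -0.826, -0.007], [-0.826, 0.563, -0.012], [0.014, -0.0, -1.0]]
contact_force: [-6.9, -9.3, 13.3]
width: 0.34
finger_force: 41.7
```

```bash
python3 -c "
from h import *
where()"
```

```text
stage x 67.6 y -0.4 z 73.1 yawerr -0.2 F [-6.9 -9.3 13.3] Fx -11.6
```

Request:
{"name": "send_rows", "arguments": {
  "targets": [
    [[-0.04,-0.07,0,0,0,0],[-0.04,-0.07,0,0,0,0],[-0.04,-0.07,0,0,0,0],[-0.04,-0.07,0,0,0,0],[-0.04,-0.07,1.0,0,0,0],[-0.04,-0.07,2.5,0,0,0],[-0.04,-0.07,3.5,0,0,0],[-0.04,-0.07,3.5,0,0,0]]
  ],
  "jaw": 140
}}

```text
t: 15.4
ee_pos: [446.8, 401.0, 183.6]
tcp_rot: [[-0.562, -0.827, 0.007], [-0.827, 0.562, 0.009], [-0.011, -0.001, -1.0]]
contact_force: [-0.1, 0.3, 0.8]
width: 0.449
finger_force: 0.0
```

Run:
```python
from h import *
im,D,T,s=wlook('w4.png'); where(s); print(T[0])
for r in wsensors(im,T,64): p=r[0]-SO; print(r,'stage',p@SX,p@SY)
im,D=robot.get_image('top'); 
hsv=cv2.cvtColor(im,cv2.COLOR_RGB2HSV); m=cv2.inRange(hsv,(100,110,60),(125,255,255)); m[230:]=0; m[:160]=0; m[:,:290]=0; m[:,420:]=0
m=cv2.morphologyEx(m,cv2.MORPH_CLOSE,np.ones((3,3)))
for c in cv2.findContours(m,0,2)[0]:
    if cv2.contourArea(c)<50: continue
    print(cv2.minAreaRect(np.array([onz('top',p[0],20)[:2] for p in c],np.float32)))
```

```text
stage x 74.1 y -0.4 z 183.6 yawerr -0.1 F [-0.1  0.3  0.8] Fx 0.2
[446.79155697 401.00112677 183.60618856]
(array([390.8, 528.1]), array([64.3, 70.5]), 102.7) stage 147.9359451526118 117.18790949497927
(array([444.4, 398.8]), array([33.8, 28.3]), 56.3) stage 70.917993994513 0.31325356218643086
(array([398.7, 429.3]), array([34.7, 28.4]), 55.9) stage 70.55263214895893 55.255100188613284
((522.7752685546875, -27.927898406982422), (42.85374450683594, 27.89594268798828), 72.504150390625)
```

Request:
{"name": "send_rows", "arguments": {
  "targets": [
    [[2.5,-14.4,0,0,0,3.3],[2.5,-14.4,0,0,0,3.3],[2.5,-14.4,0,0,0,3.3],[2.5,-14.4,0,0,0,3.3],[2.5,-14.4,0,0,0,3.3],[2.5,-14.4,0,0,0,3.3],[2.5,-14.4,0,0,0,3.3],[2.5,-14.4,0,0,0,3.3]]
  ],
  "jaw": 125
}}

```text
t: 16.3
ee_pos: [512.3, 2.2, 176.5]
tcp_rot: [[-0.304, -0.953, -0.003], [-0.953, 0.304, -0.001], [0.002, 0.003, -1.0]]
contact_force: [1.9, 0.9, -0.2]
width: 0.508
finger_force: 0.0
```

Request:
{"name": "send_rows", "arguments": {
  "targets": [
    [[0,0,0,0,0,0],[0,0,0,0,0,0]]
  ]
}}

```text
t: 16.5
ee_pos: [512.4, 3.0, 176.5]
tcp_rot: [[-0.308, -0.951, -0.003], [-0.951, 0.308, -0.001], [0.002, 0.003, -1.0]]
contact_force: [0.4, 1.2, 0.5]
width: 0.505
finger_force: 0.0
```

Request:
{"name": "send_rows", "arguments": {
  "targets": [
    [[0.27,-1.35,0,0,0,0],[0.27,-1.35,-1.5,0,0,0],[0.27,-1.35,-3.0,0,0,0],[0.27,-1.35,-3.8,0,0,0],[0.27,-1.35,-3.8,0,0,0],[0.27,-1.35,-3.8,0,0,0]]
  ]
}}

```text
t: 17.1
ee_pos: [521.6, -35.0, 64.0]
tcp_rot: [[-0.302, -0.953, -0.001], [-0.953, 0.302, -0.001], [0.001, 0.001, -1.0]]
contact_force: [0.4, 0.2, 0.5]
width: 0.51
finger_force: 0.0
```

Run:
```python
from h import *
im,D,T,s=wlook(); print(T[0]); print(*wsensors(im,T),sep='\n')
```

```text
[521.57103727 -35.02935087  64.03291417]
(array([523.8, -29.2]), array([44.8, 28.2]), 71.7)
```

Request:
{"name": "send_rows", "arguments": {
  "targets": [
    [[-0.04,-0.1,-0.6,0,0,0],[-0.04,-0.1,-1.13,0,0,0],[-0.04,-0.1,-1.13,0,0,0],[-0.04,-0.1,-1.13,0,0,0]]
  ]
}}

```text
t: 17.55
ee_pos: [521.2, -38.7, 31.7]
tcp_rot: [[-0.304, -0.953, 0.003], [-0.953, 0.304, 0.0], [-0.001, -0.002, -1.0]]
contact_force: [0.8, 0.6, 0.1]
width: 0.509
finger_force: 0.0
```

Request:
{"name": "send_rows", "arguments": {
  "targets": [
    [[0,0,0,0,0,0],[0,0,0,0,0,0],[0,0,0,0,0,0],[0,0,0,0,0,0],[0,0,0,0,0,0],[0,0,0,0,0,0]]
  ],
  "jaw": 200
}}

```text
t: 18.15
ee_pos: [521.4, -38.8, 32.0]
tcp_rot: [[-0.304, -0.953, 0.004], [-0.953, 0.304, 0.001], [-0.002, -0.003, -1.0]]
contact_force: [-1.3, 2.3, 6.8]
width: 0.337
finger_force: 40.3
```

Request:
{"name": "send_rows", "arguments": {
  "targets": [
    [[0,0,1.5,0,0,0],[0,0,3,0,0,0],[-0.3,1.6,4.5,0,0,-1],[-2.15,11.85,5,0,0,-3.3],[-2.15,11.85,5,0,0,-3.3],[-2.15,11.85,5,0,0,-3.3],[-2.15,11.85,5,0,0,-3.3],[-2.15,11.85,5,0,0,-3.3]]
  ]
}}

```text
t: 18.95
ee_pos: [469.2, 237.9, 174.5]
tcp_rot: [[-0.563, -0.827, 0.001], [-0.827, 0.563, 0.001], [-0.001, -0.0, -1.0]]
contact_force: [1.1, 0.4, -1.4]
width: 0.338
finger_force: 40.0
```

Request:
{"name": "send_rows", "arguments": {
  "targets": [
    [[0,0,0,0,0,0],[0,0,0,0,0,0]]
  ]
}}

```text
t: 19.15
ee_pos: [469.5, 237.2, 173.8]
tcp_rot: [[-0.561, -0.828, -0.0], [-0.828, 0.561, 0.0], [-0.0, 0.0, -1.0]]
contact_force: [-0.4, -0.6, -1.1]
width: 0.334
finger_force: 40.0
```

Request:
{"name": "send_rows", "arguments": {
  "targets": [
    [[-0.46,2.67,0,0,0,0],[-0.46,2.67,0,0,0,0],[-0.46,2.67,-0.5,0,0,0],[-0.46,2.67,-2.0,0,0,0],[-0.46,2.67,-2.4,0,0,0],[-0.46,2.67,-2.4,0,0,0],[-0.46,2.67,-2.4,0,0,0]]
  ]
}}

```text
t: 19.85
ee_pos: [457.3, 316.0, 102.7]
tcp_rot: [[-0.563, -0.826, 0.001], [-0.826, 0.563, 0.001], [-0.001, -0.001, -1.0]]
contact_force: [0.3, -0.4, -0.1]
width: 0.342
finger_force: 40.0
```

```bash
python3 -c "
from h import *
where()"
```

```text
stage x 9.6 y -56.8 z 102.7 yawerr -0.2 F [ 0.3 -0.4 -0.1] Fx -0.2
```

Contact is expected at about z 75.5.

Request:
{"name": "send_rows", "arguments": {
  "targets": [
    [[0,0.0,-0.3,0,0,0],[0,0,-0.7,0,0,0],[0,0,-0.85,0,0,0],[0,0,-0.92,0,0,0],[0,0,-0.92,0,0,0]]
  ]
}}

```text
t: 20.35
ee_pos: [456.3, 315.8, 75.0]
tcp_rot: [[-0.562, -0.827, -0.0], [-0.827, 0.562, -0.002], [0.001, -0.001, -1.0]]
contact_force: [-1.2, -2.2, 6.8]
width: 0.339
finger_force: 40.9
```

```bash
python3 -c "
from h import *
where()"
```

```text
stage x 8.8 y -56.1 z 75.0 yawerr -0.1 F [-1.2 -2.2  6.8] Fx -2.5
```

Request:
{"name": "send_rows", "arguments": {
  "targets": [
    [[0.25,0.36,0.01,0,0,0],[0.5,0.72,0.01,0,0,0],[0.75,1.09,0.01,0,0,0],[0.93,1.36,0.01,0,0,0],[0.93,1.36,0.01,0,0,0],[0.93,1.36,0.01,0,0,0]]
  ]
}}

```text
t: 20.95
ee_pos: [485.1, 358.2, 74.9]
tcp_rot: [[-0.562, -0.827, 0.003], [-0.827, 0.562, 0.003], [-0.004, -0.001, -1.0]]
contact_force: [1.6, 1.4, 2.3]
width: 0.341
finger_force: 40.4
```

Request:
{"name": "send_rows", "arguments": {
  "targets": [
    [[0.05,0.08,0,0,0,0],[0.1,0.15,0,0,0,0],[0.14,0.21,0,0,0,0],[0.18,0.27,0,0,0,0],[0.23,0.34,0,0,0,0],[0.23,0.34,0,0,0,0]]
  ]
}}

```text
t: 21.55
ee_pos: [489.0, 364.2, 73.6]
tcp_rot: [[-0.563, -0.826, -0.006], [-0.826, 0.563, -0.007], [0.009, 0.001, -1.0]]
contact_force: [-4.6, -7.4, 7.5]
width: 0.34
finger_force: 41.0
```

```bash
python3 -c "
from h import *
where()"
```

```text
stage x 67.3 y -56.1 z 73.6 yawerr -0.2 F [-4.6 -7.4  7.5] Fx -8.7
```

Request:
{"name": "send_rows", "arguments": {
  "targets": [
    [[0.05,0.07,0,0,0,0],[0.05,0.07,0,0,0,0]]
  ]
}}

```text
t: 21.75
ee_pos: [489.2, 364.4, 73.6]
tcp_rot: [[-0.563, -0.826, -0.01], [-0.826, 0.563, -0.011], [0.015, 0.001, -1.0]]
contact_force: [-8.1, -10.3, 11.6]
width: 0.335
finger_force: 41.4
```

Request:
{"name": "send_rows", "arguments": {
  "targets": [
    [[-0.06,-0.09,0,0,0,0],[-0.06,-0.09,0,0,0,0],[-0.06,-0.09,0,0,0,0],[-0.06,-0.09,0,0,0,0],[-0.06,-0.09,1.0,0,0,0],[-0.06,-0.09,2.5,0,0,0],[-0.06,-0.09,3.7,0,0,0],[-0.06,-0.09,3.7,0,0,0]]
  ],
  "jaw": 140
}}

```text
t: 22.55
ee_pos: [493.6, 369.4, 191.9]
tcp_rot: [[-0.562, -0.827, 0.01], [-0.827, 0.562, 0.009], [-0.013, -0.003, -1.0]]
contact_force: [0.3, 0.5, -0.2]
width: 0.452
finger_force: 0.0
```

Run:
```python
from h import *
im,D,T,s=wlook('w5.png'); where(s); print(T[0])
for r in wsensors(im,T,64): p=r[0]-SO; print(r,'stage',p@SX,p@SY)
```

```text
stage x 74.2 y -56.9 z 191.9 yawerr -0.1 F [ 0.3  0.5 -0.2] Fx 0.5
[493.55589871 369.43962476 191.93174277]
(array([397.8, 524.3]), array([64.8, 70.9]), 96.5) stage 148.71378884298895 109.26105897328145
(array([399.8, 428.5]), array([33.8, 28.7]), 55.3) stage 70.5068867752805 53.895722624877926
(array([445.1, 398.3]), array([34.1, 28.4]), 56.6) stage 70.89641112339605 -0.5467081693309743
(array([490.4, 367.7]), array([33.6, 28.6]), 55.9) stage 70.95471133766252 -55.21339456136515
```

View pics/w5.png

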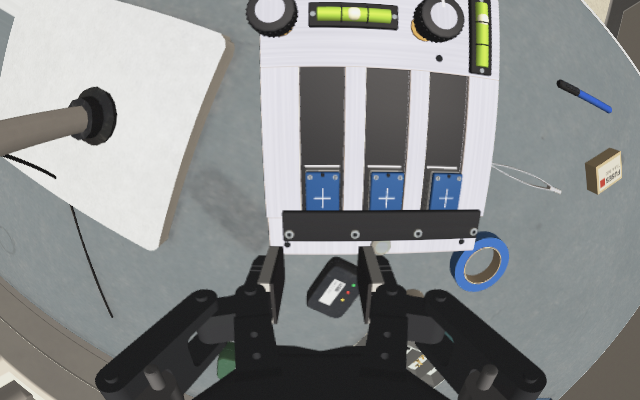

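All three sensors are in, at the same depth against the lip. The long bubble is far forward. I'll move to where I can read the vials closely.

Request:
{"name": "send_rows", "arguments": {
  "targets": [
    [[-3.7,-1.2,-0.5,0,0,0],[-3.7,-1.2,-0.5,0,0,0],[-3.7,-1.2,-0.5,0,0,0],[-3.7,-1.2,-0.5,0,0,0],[-3.7,-1.2,-0.5,0,0,0],[-3.7,-1.2,-0.5,0,0,0],[-3.7,-1.2,-0.5,0,0,0],[-3.7,-1.2,-0.5,0,0,0]]
  ]
}}

```text
t: 23.4
ee_pos: [380.5, 330.9, 170.1]
tcp_rot: [[-0.563, -0.826, -0.0], [-0.826, 0.563, -0.0], [0.0, -0.0, -1.0]]
contact_force: [0.0, -0.0, -0.4]
width: 0.451
finger_force: 0.0
```

```bash
cat >> h.py <<'E'
def w2px(P,T):
    c=robot.get_calibration('wrist'); M=np.array(c['mount']); p,R=T
    q=((P-p)@R-M[:3,3])@M[:3,:3]; th=np.arctan2(np.hypot(q[...,0],q[...,1]),q[...,2]); a=np.arctan2(q[...,1],q[...,0])
    return np.stack([c['cx']+c['fx']*th*np.cos(a),c['cy']+c['fy']*th*np.sin(a)],-1).astype(np.float32)
def rect(im,T,x0,x1,y0,y1,z,k=4):
    "stage window seen from above, k px/mm; columns stage y left->, rows stage x"
    X,Y=np.meshgrid(np.arange(x0,x1,1/k),np.arange(y0,y1,1/k),indexing='ij')
    P=np.concatenate([SO+X[...,None]*SX+Y[...,None]*SY,np.full(X.shape+(1,),z)],-1); m=w2px(P,T)
    return cv2.remap(im,m[...,0],m[...,1],cv2.INTER_CUBIC)
E
python3 - <<'E'
from h import *
im,D,T,s=wlook('w6.png'); where(s)
r=rect(im,T,-115,-30,-75,108,65,4); save('r6.png',r); print(r.shape)
P=wtool(D)@T[1].T+T[0]; q=P[...,:2]-SO; sx,sy=q@SX,q@SY
k=(P[...,2]>92)&(P[...,2]<104)&(sx<-50)&(sx>-115)
for sg in(1,-1):
    m=k&(sy*sg>5)&(abs(sy)<105)
    if m.any(): print('knob',cv2.minEnclosingCircle(np.stack([sx[m],sy[m]],-1).astype(np.float32)),m.sum(),np.median(P[m][:,2]))
for n,(x,y) in {'L':(337.9,295.9),'R':(439.5,227.4)}.items(): p=np.array([x,y])-SO; print(n,p@SX,p@SY)
E
```

```text
stage x -21.2 y 15.1 z 170.1 yawerr -0.2 F [ 0.  -0.  -0.4] Fx -0.0
(340, 732, 3)
knob ((-72.56818389892578, 31.309267044067383), 18.31858253479004) 2296 96.12506647041263
knob ((-71.95108032226562, -90.31639862060547), 18.278579711914062) 1623 95.55245026217221
L -73.99746735912694 30.811926658924488
R -73.75867843314242 -91.72277446630301
```

View pics/r6.png

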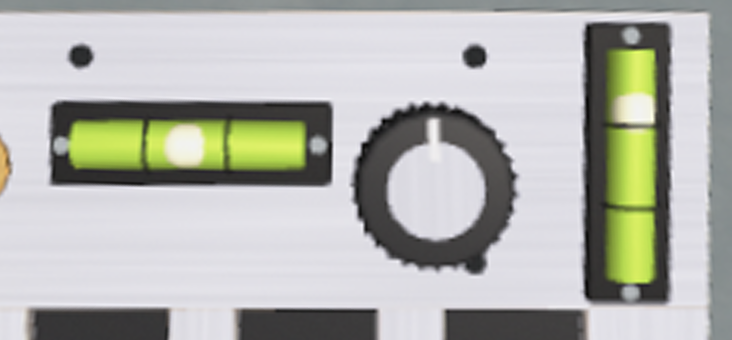

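The rectified crop (rows are stage x, columns are stage y) shows the long marks at rows 126 and 207 with the bubble at about row 109, roughly 15 mm to the front. The cross marks are at columns 144 and 227 with the bubble at 185, so it is centred. Both screws therefore need about 5.9 rad counter-clockwise. I'll pre-rotate the wrist over the left knob.

Request:
{"name": "send_rows", "arguments": {
  "targets": [
    [[-1.41,-1.14,-0.8,0,0,-13.5],[-1.41,-1.14,-0.8,0,0,-13.5],[-1.41,-1.14,-0.8,0,0,-13.5],[-1.41,-1.14,-0.8,0,0,-13.5],[-1.41,-1.14,-0.8,0,0,-13.5],[-1.41,-1.14,-0.8,0,0,-13.5],[-1.41,-1.14,-0.8,0,0,-13.5],[-1.41,-1.14,-0.8,0,0,-13.5]]
  ],
  "jaw": 100
}}

```text
t: 24.25
ee_pos: [337.8, 296.5, 146.3]
tcp_rot: [[-0.978, 0.209, 0.0], [0.209, 0.978, 0.0], [-0.0, 0.0, -1.0]]
contact_force: [0.5, -0.0, 0.2]
width: 0.609
finger_force: 0.0
```

Request:
{"name": "send_rows", "arguments": {
  "targets": [
    [[0,0,0,0,0,-3.3],[0,0,0,0,0,-3.3],[0,0,0,0,0,-3.3],[0,0,0,0,0,-3.3]]
  ]
}}

```text
t: 24.65
ee_pos: [344.7, 292.5, 146.1]
tcp_rot: [[-0.885, 0.466, -0.013], [0.465, 0.885, 0.007], [0.015, 0.001, -1.0]]
contact_force: [0.2, -0.1, 0.4]
width: 0.607
finger_force: 0.0
```

```bash
cat >> h.py <<'E'
def knobs():
    im,D,T,s=wlook(); where(s); print('q',np.round(s['joints'],2))
    P=wtool(D)@T[1].T+T[0]; q=P[...,:2]-SO; sx,sy=q@SX,q@SY
    for c in(31,-91):
        m=(P[...,2]>90)&(P[...,2]<104)&(D>0)&(np.hypot(sx+73,sy-c)<24)
        if m.sum()>50: print('knob',cv2.minEnclosingCircle(np.stack([sx[m],sy[m]],-1).astype(np.float32)),m.sum())
    m=(abs(sx+80)<6)&(abs(sy+27)<25)&(D>0); print('crossvial z',np.percentile(P[m][:,2],[50,95,99]) if m.any() else None)
E
python3 -c "
from h import *
knobs()"
```

```text
stage x -73.0 y 23.3 z 146.1 yawerr -83.6 F [ 0.2 -0.1  0.4] Fx 0.0
q [ 1.06  0.21 -0.54 -0.02 -0.82 -3.1 ]
knob ((-72.396484375, 31.58894157409668), 18.336891174316406) 2501
crossvial z [59.58084445 61.78389782 62.66953159]
```

Request:
{"name": "send_rows", "arguments": {
  "targets": [
    [[-0.22,0.15,0,0,0,2.4],[-0.22,0.15,0,0,0,2.4],[-0.22,0.15,0,0,0,2.4],[-0.22,0.15,0,0,0,2.4]]
  ]
}}

```text
t: 25.1
ee_pos: [337.7, 297.1, 146.1]
tcp_rot: [[-0.962, 0.272, -0.014], [0.272, 0.962, 0.005], [0.015, 0.001, -1.0]]
contact_force: [-0.4, 0.3, 0.0]
width: 0.608
finger_force: 0.0
```

```bash
python3 -c "
from h import *
knobs(); print(robot.state()['ee_pos'])"
```

```text
stage x -73.2 y 31.6 z 146.1 yawerr -71.7 F [-0.4  0.3  0. ] Fx -0.0
q [ 1.08  0.21 -0.55 -0.02 -0.82 -2.91]
knob ((-72.32132720947266, 31.5657958984375), 18.458505630493164) 2421
crossvial z [59.63901524 61.68814411 62.70746859]
[337.71793192 296.98988934 146.0900579 ]
```

Request:
{"name": "send_rows", "arguments": {
  "targets": [
    [[0,0,-0.5,-0.06,-0.16,0],[0,0,-1.2,-0.06,-0.16,0],[0,0,-1.67,-0.06,-0.16,0],[0,0,-1.67,-0.06,-0.16,0],[0,0,-1.67,-0.06,-0.16,0]]
  ]
}}

```text
t: 25.65
ee_pos: [338.0, 297.1, 96.2]
tcp_rot: [[-0.963, 0.271, 0.0], [0.271, 0.963, -0.001], [-0.0, -0.001, -1.0]]
contact_force: [-1.0, 0.6, -0.7]
width: 0.609
finger_force: 0.0
```

Request:
{"name": "send_rows", "arguments": {
  "targets": [
    [[0,0,0,0,0,0],[0,0,0,0,0,0],[0,0,0,0,0,0],[0,0,0,0,0,0],[0,0,0,0,0,0],[0,0,0,0,0,0]]
  ],
  "jaw": 200,
  "newtons": 50
}}

```text
t: 26.25
ee_pos: [338.2, 297.5, 97.1]
tcp_rot: [[-0.963, 0.27, 0.001], [0.27, 0.963, 0.001], [-0.001, 0.001, -1.0]]
contact_force: [-1.5, -0.9, 6.8]
width: 0.389
finger_force: 49.6
```

Request:
{"name": "send_rows", "arguments": {
  "targets": [
    [[0,0,0,0,0,1.6],[0,0,0,0,0,3.2],[0,0,0,0,0,4.8],[0,0,0,0,0,6.4],[0,0,0,0,0,8],[0,0,0,0,0,9.6],[0,0,0,0,0,11.2],[0,0,0,0,0,12.8]]
  ]
}}

```text
t: 27.05
ee_pos: [338.3, 296.9, 97.1]
tcp_rot: [[-0.661, -0.75, 0.002], [-0.75, 0.661, 0.0], [-0.001, -0.001, -1.0]]
contact_force: [1.7, -2.5, 5.4]
width: 0.391
finger_force: 49.8
```

Request:
{"name": "send_rows", "arguments": {
  "targets": [
    [[0,0,0,0,0,1.6],[0,0,0,0,0,3.2],[0,0,0,0,0,4.8],[0,0,0,0,0,6.4],[0,0,0,0,0,8],[0,0,0,0,0,9.6],[0,0,0,0,0,11.2],[0,0,0,0,0,12.8]]
  ]
}}

```text
t: 27.85
ee_pos: [338.9, 296.7, 97.1]
tcp_rot: [[0.385, -0.923, 0.003], [-0.923, -0.385, 0.0], [0.001, -0.003, -1.0]]
contact_force: [6.2, -4.8, 5.1]
width: 0.392
finger_force: 49.6
```

```bash
python3 -c "
from h import *
knobs(); s=robot.state(); print(s['ee_pos'],s['wrist_torque'],s['finger_force'])"
```

```text
stage x -72.7 y 30.4 z 97.1 yawerr 56.7 F [ 6.2 -4.8  5.1] Fx -0.6
q [ 1.08  0.28 -0.62  0.   -0.67 -0.69]
knob ((-74.79290771484375, 28.28725814819336), 22.757747650146484) 4376
knob ((-72.76718139648438, -90.49202728271484), 18.416791915893555) 4554
crossvial z [59.52185786 61.75939795 62.67450161]
[338.93710852 296.71184962  97.10600398] [-1.245998   -1.29981208  0.06489939] 49.654428362846375
```

Torque is 0.065 N m, so the knob is turning. On with the rest.

Request:
{"name": "send_rows", "arguments": {
  "targets": [
    [[0,0,0,0,0,1.6],[0,0,0,0,0,3.2],[0,0,0,0,0,4.8],[0,0,0,0,0,6.4],[0,0,0,0,0,8],[0,0,0,0,0,9.6],[0,0,0,0,0,11.2],[0,0,0,0,0,12.8]]
  ]
}}

```text
t: 28.7
ee_pos: [339.3, 297.3, 97.1]
tcp_rot: [[0.998, -0.059, 0.003], [-0.059, -0.998, 0.002], [0.003, -0.002, -1.0]]
contact_force: [5.6, -3.3, 2.9]
width: 0.392
finger_force: 49.5
```

Request:
{"name": "send_rows", "arguments": {
  "targets": [
    [[0,0,0,0,0,1.6],[0,0,0,0,0,3.2],[0,0,0,0,0,4.8],[0,0,0,0,0,6.4],[0,0,0,0,0,8],[0,0,0,0,0,9.6],[0,0,0,0,0,11.2],[0,0,0,0,0,12.8]]
  ]
}}

```text
t: 29.5
ee_pos: [339.1, 297.9, 97.1]
tcp_rot: [[0.49, 0.872, 0.002], [0.872, -0.49, 0.003], [0.003, 0.001, -1.0]]
contact_force: [2.9, -1.6, 3.2]
width: 0.389
finger_force: 49.6
```

Request:
{"name": "send_rows", "arguments": {
  "targets": [
    [[0,0,0,0,0,1.6],[0,0,0,0,0,3.2],[0,0,0,0,0,4.8],[0,0,0,0,0,6.4],[0,0,0,0,0,8],[0,0,0,0,0,9.6],[0,0,0,0,0,11.2],[0,0,0,0,0,12]]
  ]
}}

```text
t: 30.3
ee_pos: [338.5, 297.8, 97.1]
tcp_rot: [[-0.508, 0.861, 0.001], [0.861, 0.508, 0.002], [0.001, 0.002, -1.0]]
contact_force: [0.1, -0.9, 5.4]
width: 0.393
finger_force: 49.7
```

```bash
python3 -c "
from h import *
where(); s=robot.state(); print(s['joints'],s['ee_pos'],s['wrist_torque'],s['finger_force'])"
```

```text
stage x -72.1 y 31.4 z 97.1 yawerr 64.6 F [ 0.1 -0.9  5.4] Fx -0.7
[ 1.08409123e+00  2.83928636e-01 -6.14852388e-01  3.06725007e-04
 -6.69613170e-01  2.59011416e+00] [338.45278057 297.82751273  97.12659657] [-0.11584391  0.14751892 -0.05302612] 49.70439791679382
```

Request:
{"name": "send_rows", "arguments": {
  "targets": [
    [[0,0,0,0,0,0],[0,0,0,0,0,0],[0,0,0,0,0,0],[0,0,0,0,0,0],[0,0,0.7,0,0,0],[0,0,1.7,0,0,0],[0,0,2,0,0,0]]
  ],
  "jaw": 100
}}

```text
t: 31.0
ee_pos: [338.7, 298.3, 158.5]
tcp_rot: [[-0.505, 0.863, 0.002], [0.863, 0.505, 0.004], [0.002, 0.004, -1.0]]
contact_force: [-0.5, 0.1, -0.0]
width: 0.606
finger_force: 0.0
```

Request:
{"name": "send_rows", "arguments": {
  "targets": [
    [[3.37,-2.33,0,0,0,-1.6],[3.37,-2.33,0,0,0,-3.2],[3.37,-2.33,0,0,0,-4.8],[3.37,-2.33,0,0,0,-6.4],[3.37,-2.33,0,0,0,-8],[3.37,-2.33,0,0,0,-9.6],[3.37,-2.33,0,0,0,-11.2],[3.37,-2.33,0,0,0,-12.8]]
  ]
}}

```text
t: 31.8
ee_pos: [438.6, 226.8, 155.3]
tcp_rot: [[0.56, 0.828, -0.002], [0.828, -0.56, -0.0], [-0.001, -0.001, -1.0]]
contact_force: [-0.2, 0.0, -0.3]
width: 0.611
finger_force: 0.0
```

Request:
{"name": "send_rows", "arguments": {
  "targets": [
    [[0,0,0,0,0,-1.6],[0,0,0,0,0,-3.2],[0,0,0,0,0,-4.8],[0,0,0,0,0,-6.4],[0,0,0,0,0,-8],[0,0,0,0,0,-9.6],[0,0,0,0,0,-11.2],[0,0,0,0,0,-12.8]]
  ]
}}

```text
t: 32.6
ee_pos: [438.5, 226.8, 155.3]
tcp_rot: [[0.99, -0.14, -0.001], [-0.14, -0.99, -0.0], [-0.001, 0.0, -1.0]]
contact_force: [0.6, 0.5, 0.1]
width: 0.606
finger_force: 0.0
```

Request:
{"name": "send_rows", "arguments": {
  "targets": [
    [[0,0,0,0,0,-1.6],[0,0,0,0,0,-3.2],[0,0,0,0,0,-4.8],[0,0,0,0,0,-6.4],[0,0,0,0,0,-8],[0,0,0,0,0,-9.6],[0,0,0,0,0,-11.2],[0,0,0,0,0,-12.8]]
  ]
}}

```text
t: 33.4
ee_pos: [438.5, 226.8, 155.3]
tcp_rot: [[0.308, -0.951, -0.0], [-0.951, -0.308, -0.0], [0.0, 0.001, -1.0]]
contact_force: [0.0, -0.8, -0.1]
width: 0.607
finger_force: 0.0
```

Request:
{"name": "send_rows", "arguments": {
  "targets": [
    [[0,0,0,0,0,-1.6],[0,0,0,0,0,-3.2],[0,0,0,0,0,-4.8],[0,0,0,0,0,-6.4],[0,0,0,0,0,-8],[0,0,0,0,0,-9.6],[0,0,0,0,0,-11.2],[0,0,0,0,0,-12.8]]
  ]
}}

```text
t: 34.2
ee_pos: [438.6, 226.8, 155.3]
tcp_rot: [[-0.72, -0.694, -0.001], [-0.694, 0.72, -0.001], [0.001, -0.0, -1.0]]
contact_force: [0.2, 1.2, 0.0]
width: 0.608
finger_force: 0.0
```

```bash
python3 -c "
from h import *
knobs(); s=robot.state(); print(s['ee_pos'])"
```

```text
stage x -74.7 y -91.3 z 155.3 yawerr -12.0 F [0.2 1.2 0. ] Fx 1.1
q [ 0.81  0.26 -0.45  0.   -0.86 -1.61]
knob ((-73.15309143066406, 30.262365341186523), 18.28643035888672) 1718
knob ((-72.96613311767578, -89.99066162109375), 18.413122177124023) 2250
crossvial z [202.1590426  234.8821714  238.34429504]
[438.56529401 226.85879937 155.3628888 ]
```

Request:
{"name": "send_rows", "arguments": {
  "targets": [
    [[0.02,0.05,0,0,0,-1.6],[0.02,0.05,0,0,0,-3.2],[0.02,0.05,0,0,0,-4.8],[0.02,0.05,0,0,0,-6.4],[0.02,0.05,0,0,0,-8],[0.02,0.05,0,0,0,-9.6],[0.02,0.05,0,0,0,-11.2],[0.02,0.05,0,0,0,-12.8]]
  ]
}}

```text
t: 35.05
ee_pos: [439.2, 228.4, 155.5]
tcp_rot: [[-0.94, 0.341, -0.001], [0.341, 0.94, -0.001], [0.001, -0.001, -1.0]]
contact_force: [0.4, -0.7, -0.1]
width: 0.611
finger_force: 0.0
```

Request:
{"name": "send_rows", "arguments": {
  "targets": [
    [[0,0,0,0,0,-1],[0,0,0,0,0,-1],[0,0,-0.7,0,0,-1],[0,0,-1.5,0,0,-1],[0,0,-1.95,0,0,-1],[0,0,-1.95,0,0,-1],[0,0,-1.95,0,0,-1]]
  ]
}}

```text
t: 35.75
ee_pos: [439.7, 228.7, 97.6]
tcp_rot: [[-0.909, 0.416, -0.0], [0.416, 0.909, -0.001], [-0.0, -0.001, -1.0]]
contact_force: [0.5, 0.6, -0.3]
width: 0.605
finger_force: 0.0
```

Request:
{"name": "send_rows", "arguments": {
  "targets": [
    [[0,0,0,0,0,0],[0,0,0,0,0,0],[0,0,0,0,0,0],[0,0,0,0,0,0],[0,0,0,0,0,0],[0,0,0,0,0,0]]
  ],
  "jaw": 200
}}

```text
t: 36.35
ee_pos: [439.9, 228.7, 98.7]
tcp_rot: [[-0.909, 0.417, 0.001], [0.417, 0.909, 0.0], [-0.001, 0.001, -1.0]]
contact_force: [-1.8, -1.3, 5.9]
width: 0.387
finger_force: 49.5
```

```bash
python3 -c "
from h import *
where(); s=robot.state(); print(s['joints'],s['ee_pos'],s['wrist_torque'],s['finger_force'])"
```

```text
stage x -72.5 y -91.3 z 98.7 yawerr -80.6 F [-1.8 -1.3  5.9] Fx -2.1
[ 8.08037818e-01  3.45893502e-01 -5.07327569e-01  1.05317151e-03
 -7.16634266e-01 -2.81006814e+00] [439.88781084 228.70825912  98.66834912] [-0.4484697   0.35425888  0.08201424] 49.514029026031494
```

Request:
{"name": "send_rows", "arguments": {
  "targets": [
    [[0,0,0,0,0,1.6],[0,0,0,0,0,3.2],[0,0,0,0,0,4.8],[0,0,0,0,0,6.4],[0,0,0,0,0,8],[0,0,0,0,0,9.6],[0,0,0,0,0,11.2],[0,0,0,0,0,12.8]]
  ]
}}

```text
t: 37.15
ee_pos: [439.9, 229.3, 98.6]
tcp_rot: [[-0.77, -0.638, 0.002], [-0.638, 0.77, 0.001], [-0.002, -0.0, -1.0]]
contact_force: [-2.8, 0.5, 5.9]
width: 0.391
finger_force: 49.6
```

Request:
{"name": "send_rows", "arguments": {
  "targets": [
    [[0,0,0,0,0,1.6],[0,0,0,0,0,3.2],[0,0,0,0,0,4.8],[0,0,0,0,0,6.4],[0,0,0,0,0,8],[0,0,0,0,0,9.6],[0,0,0,0,0,11.2],[0,0,0,0,0,12.8]]
  ]
}}

```text
t: 37.95
ee_pos: [439.3, 229.5, 98.6]
tcp_rot: [[0.235, -0.972, 0.001], [-0.972, -0.235, 0.002], [-0.002, -0.002, -1.0]]
contact_force: [-4.9, 2.9, 7.2]
width: 0.393
finger_force: 49.6
```

Request:
{"name": "send_rows", "arguments": {
  "targets": [
    [[0,0,0,0,0,1.6],[0,0,0,0,0,3.2],[0,0,0,0,0,4.8],[0,0,0,0,0,6.4],[0,0,0,0,0,8],[0,0,0,0,0,9.6],[0,0,0,0,0,11.2],[0,0,0,0,0,12.8]]
  ]
}}

```text
t: 38.75
ee_pos: [438.8, 229.1, 98.6]
tcp_rot: [[0.977, -0.214, -0.0], [-0.214, -0.977, 0.002], [-0.001, -0.002, -1.0]]
contact_force: [-5.8, 0.2, 8.7]
width: 0.394
finger_force: 49.8
```

Request:
{"name": "send_rows", "arguments": {
  "targets": [
    [[0,0,0,0,0,1.6],[0,0,0,0,0,3.2],[0,0,0,0,0,4.8],[0,0,0,0,0,6.4],[0,0,0,0,0,8],[0,0,0,0,0,9.6],[0,0,0,0,0,11.2],[0,0,0,0,0,12.8]]
  ]
}}

```text
t: 39.55
ee_pos: [439.1, 228.5, 98.6]
tcp_rot: [[0.621, 0.784, -0.001], [0.784, -0.621, 0.0], [-0.0, -0.001, -1.0]]
contact_force: [-4.1, -1.0, 8.1]
width: 0.391
finger_force: 49.8
```

Request:
{"name": "send_rows", "arguments": {
  "targets": [
    [[0,0,0,0,0,1.6],[0,0,0,0,0,3.2],[0,0,0,0,0,4.8],[0,0,0,0,0,6.4],[0,0,0,0,0,8],[0,0,0,0,0,9.6],[0,0,0,0,0,11.2],[0,0,0,0,0,12]]
  ]
}}

```text
t: 40.35
ee_pos: [439.6, 228.4, 98.6]
tcp_rot: [[-0.367, 0.93, 0.0], [0.93, 0.367, 0.0], [-0.0, 0.0, -1.0]]
contact_force: [-2.0, -1.9, 7.5]
width: 0.388
finger_force: 49.6
```

Request:
{"name": "send_rows", "arguments": {
  "targets": [
    [[0,0,0,0,0,0],[0,0,0,0,0,0],[0,0,0,0,0,0],[0,0,0,0,0,0],[0,0,0.7,0,0,0],[0,0,1.7,0,0,0],[0,0,2,0,0,0],[0,0,2,0,0,0]]
  ],
  "jaw": 100
}}

```text
t: 41.15
ee_pos: [440.1, 229.3, 158.7]
tcp_rot: [[-0.363, 0.932, 0.002], [0.932, 0.363, 0.002], [0.002, 0.003, -1.0]]
contact_force: [-0.3, -0.3, -0.7]
width: 0.606
finger_force: 0.0
```

Run:
```python
from h import *
im,D,T,s=wlook('w7.png'); where(s); print(s['joints'],T[0])
save('r7.png',rect(im,T,-115,-30,-75,108,62,4))
```

```text
stage x -71.9 y -91.2 z 158.7 yawerr 55.4 F [-0.3 -0.3 -0.7] Fx -0.4
[ 8.07970955e-01  2.62108758e-01 -4.37903383e-01 -2.97125372e-04
 -8.67642258e-01  2.70520125e+00] [440.10098827 229.25221366 158.73635698]
```

```bash
cat >> h.py <<'E'
def bubbles(im,T,z=60,pr=True):
    "offset of bubble from mid of marks, mm, (+x / +y)"
    out={}
    for n,(x0,x1,y0,y1) in {'long':(-115,-40,70,100),'cross':(-95,-68,-66,10)}.items():
        r=rect(im,T,x0,x1,y0,y1,z,4); h=cv2.cvtColor(r,cv2.COLOR_RGB2HSV)
        if n=='cross': h=h.transpose(1,0,2)
        g=(h[...,1]>110)&(h[...,2]>70)&(h[...,0]>22)&(h[...,0]<55)
        w=np.where(g.sum(0)>30)[0]; 
        if len(w)<10: print(n,'not seen'); continue
        c0=int(np.median(np.where(g)[1])); i=np.where(g[:,c0-8:c0+9].any(1))[0]; a,b=i.min(),i.max()
        S=h[a:b,c0-8:c0+9,1].mean(1); V=h[a:b,c0-8:c0+9,2].mean(1)
        bub=(S<110)&(V>150); k=np.where(bub)[0]
        q=V.copy(); dark=[]
        mid=(b-a)/2
        for lo,hi in((mid-55,mid-28),(mid+28,mid+55)): dark.append(int(lo)+int(np.argmin(q[int(lo):int(hi)])))
        sc=21/(dark[1]-dark[0]); print(n,'len mm %.1f'%((b-a)*sc),'marks',dark,'bub',(k.min(),k.max()) if len(k) else None,'offset %.1f'%(((k.min()+k.max())/2-sum(dark)/2)*sc) if len(k) else '')
E
python3 - <<'E'
from h import *
im,D,T,s=wlook(); bubbles(im,T)
im6=cv2.cvtColor(cv2.imread('pics/w6.png'),cv2.COLOR_BGR2RGB); R=np.array([[-.563,-.826,0],[-.826,.563,0],[0,0,-1.]]); bubbles(im6,(np.array([380.5,330.9,170.1]),R))
E
```

```text
long len mm 59.8 marks [75, 159] bub (np.int64(105), np.int64(142)) offset 1.6
cross len mm 60.2 marks [78, 162] bub (np.int64(100), np.int64(138)) offset -0.2
long len mm 59.0 marks [78, 163] bub (np.int64(45), np.int64(84)) offset -13.8
cross len mm 60.5 marks [77, 161] bub (np.int64(0), np.int64(139)) offset -12.4
```

View pics/r7.png

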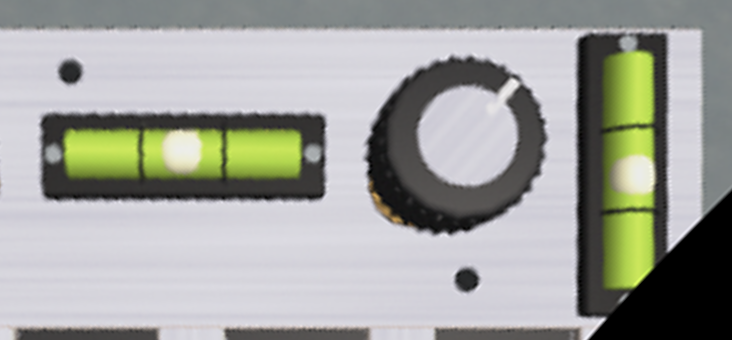

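The bubbles read +1.6 mm (long) and −0.2 mm (cross), both between their marks in the picture. I'll check once more from another viewpoint after settling, together with the sensors.

Request:
{"name": "send_rows", "arguments": {
  "targets": [
    [[-2,1.3,2,0,0,0],[-2,1.3,2,0,0,0],[-2,1.3,2,0,0,0],[-2,1.3,2,0,0,0],[-2,1.3,2,0,0,0],[-2,1.3,2,0,0,0],[-2,1.3,2,0,0,0],[-2,1.3,2,0,0,0]]
  ]
}}

```text
t: 42.05
ee_pos: [379.7, 267.1, 216.8]
tcp_rot: [[-0.362, 0.932, -0.001], [0.932, 0.362, -0.001], [-0.001, -0.002, -1.0]]
contact_force: [-0.0, -0.1, -0.7]
width: 0.608
finger_force: 0.0
```

Run:
```python
from h import *
im,D,T,s=wlook('w8.png'); where(s); bubbles(im,T)
for r in wsensors(im,T,64): p=r[0]-SO; print(r,'stage',p@SX,p@SY)
t,Dt=robot.get_image('top'); save('top8.png',t)
```

```text
stage x -74.4 y -20.0 z 216.8 yawerr 55.3 F [-0.  -0.1 -0.7] Fx -0.1
long len mm 60.0 marks [76, 160] bub (np.int64(104), np.int64(144)) offset 1.5
cross len mm 60.8 marks [75, 159] bub (np.int64(0), np.int64(137)) offset -12.1
(array([492.2, 365.7]), array([35.2, 28.6]), 55.8) stage 70.30774085863138 -57.825181152812135
(array([443.8, 398.6]), array([35.3, 28.5]), 56.0) stage 70.41599853085059 0.6979619640472544
(array([398.1, 429.4]), array([34.9, 28.7]), 55.8) stage 70.29905478568323 55.80800028884306
```

View pics/w8.png

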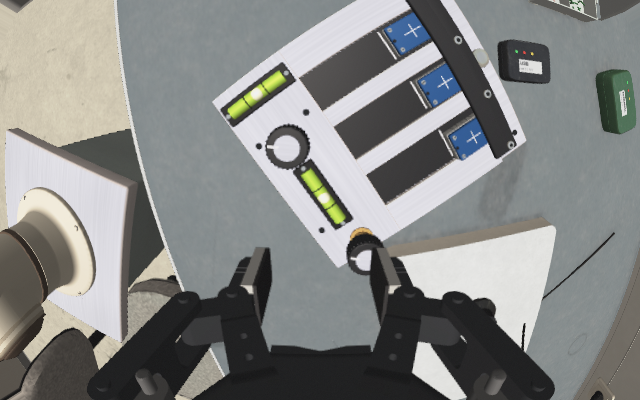

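Both bubbles stand between their marks: long (262,90) reads +1.5 mm and cross (324,199) about 0. All three sensors sit equally deep, with rear edges at 53 mm (52 mm is home). The gripper is clear of everything, so I'm handing in.

```bash
python3 -c "
from h import *
print(robot.finish_job())"
```

```text
the job is handed in; nothing more can be done
None
```

I handed the job in at about 42 s: all three sensors are against the fence in their own lanes, both bubbles are between their marks (long about +1.5 mm, cross within 0.3 mm), and the cutters and tape were not touched; the hand-in gave no verdict.

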